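# Set the bench calliper to its index stop

### The job

Set the bench calliper for the next batch of pots: press down the plate in the middle of its slider to free the brake, and keeping it pressed push the slider along the rail until it rests against the index stop (the stop with the round knob on top and the pointed tongue, not the bare block), then let the plate spring back up. Press and push gently with the fingertips only, never force the slider against its brake, and leave the pots, jars and tools around it where they stand.

Things in the scene. Friction and masses are not known exactly. Their poses are not given: they have to be found in the camera images.
- gauge: bench calliper, fixed to the table: a wooden board 160 mm (its x) by 470 mm (its y), 18 mm thick, with an aluminium T-rail 400 mm long lying along the board's own y, rail top 40 mm above the table, and a fixed steel jaw at its -y end (60 mm high at most, at y -200 to -224 mm). Origin on the table under the middle of the rail; z up. The board spans x -55 to +105 mm. The slider rides on the rail (over x = 0) between two clamped stops, one on each side of it
- slider (a joint): position of the slider along the rail, m: its middle's y in the gauge's frame (0 = middle of the rail, plus towards the gauge's +y). The slider is a dark steel block 60 mm (x) by 80 mm (y), top 50 mm above the table, with a steel jaw 10 mm thick reaching to x = +100 mm, top 56 mm above the table. Its brake holds it against about 16 to 25 N; with the plate down it slides at 1 to 2 N (mass under 1.2 kg)
- slider_mid (a point): middle of the slider, on the top face of its block, 50 mm above the table, in the middle under the plate
- plate_top (a point): centre of the upper face of the release plate in the slider's middle, 59 mm above the table when up. Aluminium plate 40 mm (x) by 68 mm (y) with a ridge 6 mm high and 6 mm wide across each y end, leaving a flat 56 mm long between them for a fingertip
- plate (a joint): how far the plate is pressed down, m: about 0 (to -0.001) up, brake on, 0.006 fully down. A spring holds it up: about 8 N starts it, 11 N holds it fully down. The brake lets go gradually and is free from about 3 mm down
- stop_index: index stop, the one to go to, clamped on the rail: aluminium block 44 mm (x) by 22 mm (y), 30 mm high, with a round knob 22 mm across and 12 mm high on top (its top 60 mm above the table) and a flat pointed tongue that reaches 32 mm out of its -x side. Origin in the middle of its underside, 18 mm above the table on the rail's centre line; axes as the gauge's. It may be at either side of the slider; with the slider against it the two middles are 51 mm apart
- stop_plain: the other stop, a bare aluminium block 44 by 22 mm, 30 mm high (top 48 mm above the table), without knob or tongue, on the other side of the slider. Origin in the middle of its underside, 18 mm above the table. Not to be used
- mug: loose terracotta mug, 76 mm across with a handle at its +y, 85 mm high; leave alone. Origin under its centre
- jar: loose white glaze jar with black lid, 68 mm across, 85 mm high; leave alone. Origin under its centre
- cup: loose terracotta cup standing upside down (closed top), 76 mm across, 75 mm high; leave alone. Origin under its centre
- bottle: loose small grey bottle, 44 mm across, 90 mm high; leave alone. Origin under its centre
- bowl: loose white bowl, 100 mm across, 45 mm high; leave alone. Origin under its centre
- rib: loose flat wooden potter's rib lying on the table, 50 by 90 by 8 mm; leave alone. Origin under its centre
- brush: loose glaze brush lying on the table, 180 mm long along its x; leave alone

How it is judged:
By the outcome, as a careful person would: the job done as asked, in the order asked, and still so for the second after the job is handed in, with the robot touching nothing.
It also fails if it takes over 38 s, if anything falls off the work surface, if the arm or the gripper's body presses on something with over 40 N, if the wrist force passes 120 N, or if a joint passes its speed limit or range.

### The arm

A 6-joint arm with a two-finger parallel gripper is mounted at the origin on the work surface. World frame = base frame: x ahead of the robot, y to its left, z up, the work surface at z = 0. Lengths are in m, angles in rad, forces in N, time in s.
With the tool pointing down it reaches from about 0.35 to 0.725 m from the base axis. Payload 6 kg.
Tool frame: the origin (TCP) lies on the centre line of the jaws, within the pads' length; the fingertips stand env.finger_overhang ahead of it and the grasp point (between the pads) lies 5 mm behind it (env.finger_overhang is the distance from the TCP to the fingertips, in m); z points along the fingers, y is the line along which they close (so a half turn about z gives the same grasp; the last joint's range is limited). The gripper opens to 85 mm and grips with 20 to 120 N. Pads are 22 mm wide; open, the fingers measure 114 mm over their backs; the gripper's body (76 mm by 85 mm) begins 54 mm behind the grasp point. The pads swing forward as they close: fully open they stand 13 mm farther back than shut.
Start: joints at [-0.976, 0.04, 0.085, 0, -1.615, -0.334], TCP at [0.155, -0.58, 0.245] pointing down, gripper open.
Joint ranges: [-2.56, 2.56], [-1.29, 2.01], [-1.08, 1.49], [-3.29, 1.98], [-2.81, -0.18], [-2.99, 2.99]. Speed limits (rad/s): [2.57, 2.57, 3.01, 3.14, 3.14, 3.14].

### API

Orientations are given as a unit quaternion [w, x, y, z].
In Python, from workcell import env gives the robot as it stands.
- The arm moves only by the shell command python3 -m crank 'ROWS'. ROWS is a JSON object of lists of equal length, an entry for each row: "offset": the shift along the tool's x, y, z in mm, a list of three; "spin": the turn about the tool's z in degrees; "fingers": the closure, from -1 (fully open) to 1 (shut), so that 0 is half open. A call has 1 to 12 rows; each row is the pose to reach, as a shift and turn from the pose commanded when the call began, along the tool's axes at that moment; what a row does not reach only later rows make up. A row lasts 1/10 s, in which the tool goes at most 50 mm and 8.59 degrees, less where a joint would pass 70% of its speed; a pose out of reach is approached as far as the arm can. A call with a gripper value outside its range is refused whole. The fingers move at their own pace and stop on an object; the grip force is fixed at half the most. Time passes only in rows, so rows that repeat a pose let the fingers close. It gives the time, the measured TCP pose, the force, the opening and the grip force at its end, in the units of the state.
- env.read_state(): the state, without advancing time (a new reading comes with each control period).
- env.get_image(name): name is "scene" or "top" or "wrist"; returns a dict with "color" (480x640x3 uint8, red, green, blue), "z_map" (480x640 float32, m along the optical axis (not along the pixel's ray), 0 where there is no reading), "mtx" (3x3 intrinsics, pixels), "rvec" (rotation vector, rad) and "tvec" (3), from world to camera coordinates, as OpenCV has them; the wrist camera has in their place "mount" (4x4, takes a point from camera to tool coordinates, whose origin is the TCP and whose axes are the flange's). Camera axes: x right, y down, z forward; pixel columns grow to the right and rows downward; lengths in m; the calibration is good to about 2 mm. A picture is of the moment at which its call begins: read the wrist's pose just before it.
- env.job_done(): hands the job in; it is judged then, once.
The state is a dict: "time_s": time; "joint_pos": joint angles; "qd": joint speeds; "joint_efforts": joint torques, N m; "position": TCP position; "tool_rot": TCP orientation; "contact_force": force on the tool from outside, world axes, zero at the start; "ft_torque": the same for the moment, N m; "grip_width": finger opening in m; "finger_force": force on a finger pad.
Only numpy, scipy, OpenCV 4.12 (cv2) and the standard library are available. Lean on these libraries where they do the work, as an engineer would, in place of code of your own. Each camera call takes 0.05 s, during which the arm holds its last target. There are 200 camera calls.

## Working session

There is one attempt and no reset: what is moved stays moved. The work goes in short steps, Python scripts to look and compute and a shell command to move; the robot and the scene stay as the last step left them, time stands still between calls to the robot, and variables do not carry over. Pictures are saved under pics/ and viewed, at most 10 in all, crops included, and the job is handed in when it is done.

```bash
mkdir -p pics
python3 - <<'E'
from workcell import env
import cv2,numpy as np
print(env.read_state(), env.finger_overhang)
for n in("top","scene"):
    d=env.get_image(n); np.savez(f'{n}.npz',**d); cv2.imwrite(f'pics/{n}.png',d["color"][...,::-1])
    print(n,d["mtx"],d["rvec"],d["tvec"])
E
```

```text
{'time_s': 0.0, 'joint_pos': array([-9.76294640e-01,  4.07801761e-02,  8.38148336e-02, -4.95548221e-04,
       -1.61548058e+00, -3.33673929e-01]), 'qd': array([ 0.00045061, -0.00046044, -0.0006196 , -0.00073079, -0.00075011,
       -0.00043763]), 'joint_efforts': array([-3.22075202e-04, -3.68203282e+01,  3.47409225e+01,  6.93257466e+00,
       -5.58062879e-03,  2.57735235e-05]), 'position': array([ 0.15472784, -0.57939361,  0.24429272]), 'tool_rot': array([-1.47830449e-04, -1.30055241e-01,  9.91506375e-01,  8.48355930e-04]), 'contact_force': array([ 0.56147903, -0.73367004, -0.32317286]), 'ft_torque': array([-0.01370786,  0.00217143, -0.01050991]), 'finger_force': 0.0, 'grip_width': 0.08522814584986342} 0.014
top [[569.01108095   0.         314.57694672]
 [  0.         569.01108095 239.05654332]
 [  0.           0.           1.        ]] [ 2.12627113 -2.1172992   0.20271486] [0.08406169 0.61870888 1.08029898]
scene [[542.87634627   0.         317.59983701]
 [  0.         542.87634627 237.24653772]
 [  0.           0.           1.        ]] [ 2.25034473  1.40738623 -0.3982637 ] [-0.34725045 -0.37203898  1.25243702]
```

View pics/top.png

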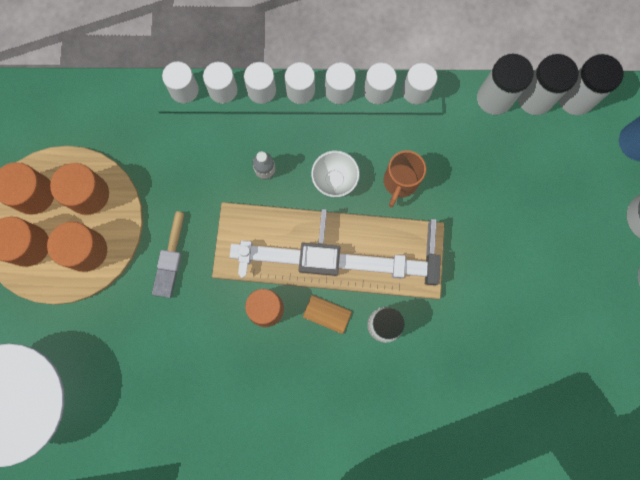

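View pics/scene.png

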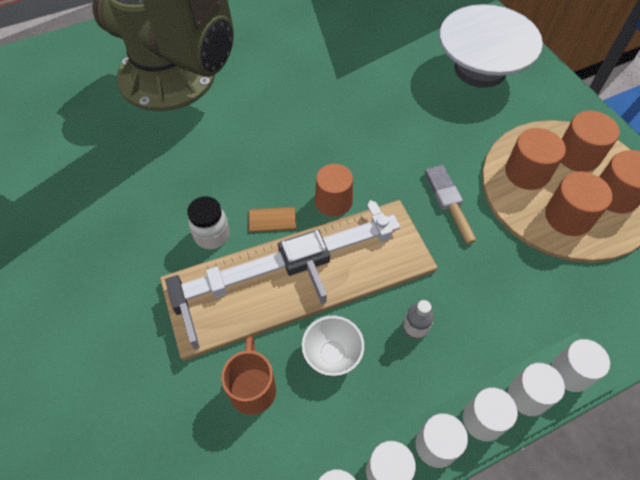

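The top view shows the slider's plate at about (320,258), the index stop with knob and tongue at (244,253), and the bare stop at (400,266). The fixed jaw is at (433,268), so the index stop lies on the gauge's +y side.

```bash
cat > h.py <<'E'
import cv2,numpy as np
def ray(d,u,v,z):
    R=cv2.Rodrigues(d["rvec"])[0];K=d["mtx"];c=-R.T@d["tvec"].ravel()
    r=R.T@np.linalg.inv(K)@np.array([u,v,1.]); return c+r*(z-c[2])/r[2]
def cloud(d):
    R=cv2.Rodrigues(d["rvec"])[0];K=d["mtx"];v,u=np.mgrid[:480,:640];z=d["z_map"]
    p=np.stack([(u-K[0,2])/K[0,0]*z,(v-K[1,2])/K[1,1]*z,z],-1)
    return (p-d["tvec"].ravel())@R
E
python3 - <<'E'
from h import *
d=dict(np.load('top.npz')); P=cloud(d)
for n,u,v,z in [("plate",320,258,.059),("knob",245,250,.06),("plain",400,266,.048),("c1",220,205,.018),("c2",444,220,.018),("c3",440,296,.018),("c4",213,280,.018),("railL",231,251,.04),("railR",428,269,.04),("cup",264,308,.075),("jar",387,323,.085)]:
    print(n,ray(d,u,v,z).round(4),P[v,u].round(4))
s=cv2.resize(d["color"][190:310,205:455,::-1],None,fx=3.2,fy=3.2,interpolation=cv2.INTER_CUBIC); cv2.imwrite('pics/crop.png',s)
E
```

```text
plate [0.58   0.0757 0.059 ] [0.5809 0.0757 0.0535]
knob [0.5953 0.2252 0.06  ] [0.5949 0.2249 0.0628]
plain [ 0.5662 -0.0847  0.048 ] [ 0.5665 -0.0851  0.0458]
c1 [0.6982 0.2855 0.018 ] [0.7024 0.2884 0.0013]
c2 [ 0.6679 -0.1836  0.018 ] [ 0.6718 -0.1875  0.001 ]
c3 [ 0.5092 -0.1692  0.018 ] [ 0.5098 -0.1707  0.0115]
c4 [0.54   0.2942 0.018 ] [ 0.5425  0.2981 -0.0033]
railL [0.5966 0.256  0.04  ] [0.5968 0.2562 0.0391]
railR [ 0.5615 -0.1422  0.04  ] [ 0.5606 -0.141   0.0463]
cup [0.4795 0.1836 0.075 ] [0.4797 0.184  0.0713]
jar [ 0.4514 -0.0517  0.085 ] [ 0.4513 -0.0517  0.0856]
```

View pics/crop.png

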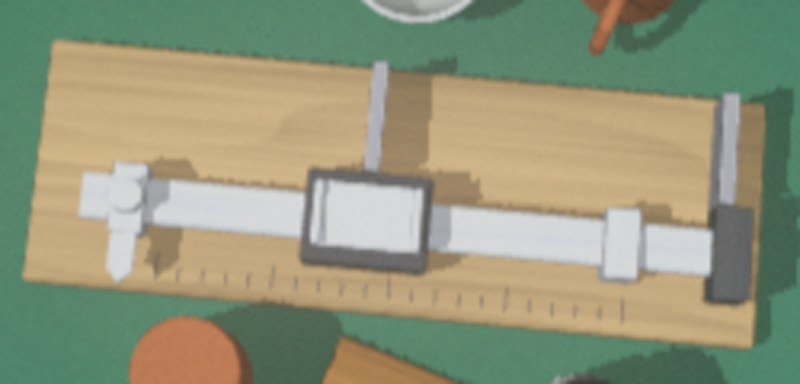

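The slider's middle is near (0.580, 0.076) in world coordinates and the index stop is about 150 mm away towards +y, so the travel is about 99 mm. I'll move over the slider with the fingers shut, then check from close by.

```bash
python3 -m crank '{"offset":[[-36,33,0],[-72,65,0],[-108,98,0],[-145,131,0],[-181,163,0],[-217,196,0],[-254,229,0],[-290,261,0],[-326,294,0],[-362,327,0],[-398,359,0],[-435,392,0]],"spin":[2,4,6,8,10,12,14,16,18,20,20,20],"fingers":[1,1,1,1,1,1,1,1,1,1,1,1]}'
```

```text
time_s: 1.3
position: [0.4745, -0.0867, 0.2453]
tool_rot: [0.0, 0.044, 0.999, 0.0]
contact_force: [1.0, -0.8, 0.6]
grip_width: -0.0002
finger_force: 0.0
```

```bash
python3 -m crank '{"offset":[[-20,35,0],[-40,75,10],[-60,115,20],[-80,150,30],[-91,171,40],[-91,171,45],[-91,171,45],[-91,171,45]],"spin":[0,0,0,0,0,0,0,0],"fingers":[1,1,1,1,1,1,1,1]}'
python3 - <<'E'
from workcell import env
from scipy.spatial.transform import Rotation as Ro
import cv2,numpy as np
s=env.read_state(); d=env.get_image("wrist"); np.savez('w1.npz',pos=s["position"],q=s["tool_rot"],**d)
cv2.imwrite('pics/w1.png',d["color"][...,::-1]); print(s["position"],s["tool_rot"],d["mount"],d["mtx"])
d=env.get_image("top"); np.savez('top2.npz',**d)
E
```

```text
time_s: 2.1
position: [0.5795, 0.0729, 0.2007]
tool_rot: [0.0, 0.044, 0.999, -0.0]
contact_force: [-0.2, -0.6, 0.3]
grip_width: -0.0001
finger_force: 0.0
[0.57947574 0.07291981 0.20070044] [ 1.32000342e-04  4.43317418e-02  9.99016855e-01 -5.76971103e-05] [[ 1.41995162e-04 -9.64594291e-01 -2.63738193e-01  6.64696057e-02]
 [ 9.99999852e-01  2.75267740e-04 -4.68368073e-04  9.42047281e-04]
 [ 5.24383786e-04 -2.63738088e-01  9.64594187e-01 -1.29717355e-01]
 [ 0.00000000e+00  0.00000000e+00  0.00000000e+00  1.00000000e+00]] [[376.10322847   0.         322.24362117]
 [  0.         376.10322847 243.73039   ]
 [  0.           0.           1.        ]]
```

View pics/w1.png

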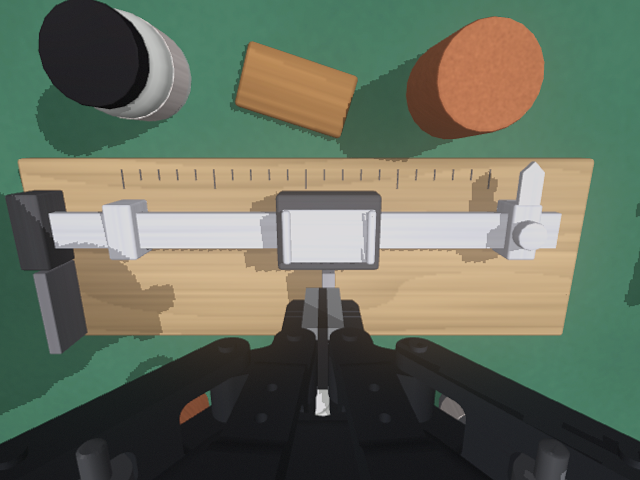

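The wrist view shows the plate between about (283,208) and (376,266), ridges at x≈288 and 368, and the block top edges at x=277 and 381. The knob is at (530,236), and the rail runs level in the image, so it is aligned with tool y.

Run:
```python
import numpy as np
from scipy.spatial.transform import Rotation as Ro
d=np.load('w1.npz');R=Ro.from_quat(np.roll(d['q'],-1)).as_matrix();M=d['mount'];Ki=np.linalg.inv(d['mtx'])
def ray(u,v,z):  # tool-frame xy of pixel at world height z
    c=d['pos']+R@M[:3,3]; r=R@M[:3,:3]@Ki@[u,v,1]; p=c+r*(z-c[2])/r[2]; return p,(R.T@(p-d['pos'])*1e3).round(1)
for n,u,v,z in[("blkTL",277,192,.05),("blkTR",381,192,.05),("blkBL",279,270,.05),("blkBR",380,270,.05),("plTL",283,209,.062),("plTR",375,209,.062),("plBL",285,266,.06),("plBR",375,266,.06),("knob",530,236,.06),("stopcornerUL",507,205,.048),("stopBL",508,257,.048),("railT1",80,213,.04),("railT2",490,213,.04),("bd1",100,159,.018),("bd2",560,159,.018)]: print(n,*ray(u,v,z))
```

```text
blkTL [0.54697491 0.04275934 0.05      ] [ 29.7 -32.9 150.7]
blkTR [0.55381959 0.11992612 0.05      ] [ 29.8  44.6 150.7]
blkBL [0.60812073 0.03695476 0.05      ] [-31.7 -33.3 150.7]
blkBR [0.61514172 0.11623317 0.05      ] [-31.6  46.3 150.7]
plTL [0.55809319 0.04718456 0.062     ] [ 19.1 -27.5 138.7]
plTR [0.56395701 0.11331471 0.062     ] [ 19.1  38.9 138.7]
plBL [0.60195832 0.04339057 0.06      ] [-25.  -27.4 140.7]
plBR [0.60797417 0.11131356 0.06      ] [-24.9  40.8 140.7]
knob [0.59469476 0.22691164 0.06      ] [ -1.5 154.7 140.7]
stopcornerUL [0.5723626  0.21473402 0.048     ] [ 19.7 140.6 152.7]
stopBL [0.61394617 0.21719366 0.048     ] [-21.5 146.8 152.7]
railT1 [ 0.55086567 -0.11425959  0.04      ] [  12.  -189.   160.7]
railT2 [0.57922245 0.20556325 0.04      ] [ 12.  132.1 160.7]
bd1 [ 0.51154956 -0.10132687  0.018     ] [  52.3 -179.6  182.7]
bd2 [0.54453604 0.27033486 0.018     ] [ 52.3 193.6 182.7]
```

```bash
python3 -m crank '{"offset":[[-1,12,30],[-1,12,65],[-1,12,95],[-1,12,112],[-1,12,120],[-1,12,123],[-1,12,123],[-1,12,123]],"spin":[0,0,0,0,0,0,0,0],"fingers":[1,1,1,1,1,1,1,1]}'
```

```text
time_s: 3.0
position: [0.5824, 0.0855, 0.0789]
tool_rot: [0.001, 0.044, 0.999, 0.0]
contact_force: [-0.2, 0.7, 0.7]
grip_width: -0.0003
finger_force: 0.0
```

```bash
python3 -m crank '{"offset":[[0,0,2],[0,0,4],[0,0,5],[0,0,6],[0,0,7],[0,0,7]],"spin":[0,0,0,0,0,0],"fingers":[1,1,1,1,1,1]}'
```

```text
time_s: 3.6
position: [0.582, 0.0856, 0.0715]
tool_rot: [0.001, 0.044, 0.999, 0.0]
contact_force: [-2.5, 0.4, 7.4]
grip_width: 0.0002
finger_force: 3.5
```

```bash
python3 -m crank '{"offset":[[0,0,1],[0,0,2],[0,0,3],[0,0,4],[0,0,5],[0,0,5]],"spin":[0,0,0,0,0,0],"fingers":[1,1,1,1,1,1]}'
```

```text
time_s: 4.2
position: [0.5821, 0.0856, 0.0672]
tool_rot: [0.001, 0.044, 0.999, 0.0]
contact_force: [-4.3, -0.2, 9.1]
grip_width: -0.0001
finger_force: 4.8
```

```bash
python3 -m crank '{"offset":[[0,0,0.7],[0,0,1.5],[0,0,1.5]],"spin":[0,0,0],"fingers":[1,1,1]}'
```

```text
time_s: 4.5
position: [0.5822, 0.0855, 0.067]
tool_rot: [0.001, 0.044, 0.999, 0.0]
contact_force: [-9.0, 0.1, 15.7]
grip_width: -0.0
finger_force: 7.8
```

```bash
python3 -m crank '{"offset":[[0.5,0,0],[0.7,1,0],[0.7,2,0],[0.7,4,0],[0.7,6,0],[0.7,8,0],[0.7,10,0],[0.7,10,0]],"spin":[0,0,0,0,0,0,0,0],"fingers":[1,1,1,1,1,1,1,1]}'
```

```text
time_s: 5.3
position: [0.5829, 0.0957, 0.067]
tool_rot: [0.002, 0.044, 0.999, 0.0]
contact_force: [-4.5, 0.8, 14.0]
grip_width: -0.0
finger_force: 6.8
```

```bash
python3 -m crank '{"offset":[[0,2,0],[0,5,0],[0,8,0],[0,12,0],[0,16,0],[0,20,0],[0,24,0],[0,28,0],[0,32,0],[0,35,0],[0,37,0],[0,37,0]],"spin":[0,0,0,0,0,0,0,0,0,0,0,0],"fingers":[1,1,1,1,1,1,1,1,1,1,1,1]}'
python3 - <<'E'
from workcell import env
import cv2,numpy as np
s=env.read_state(); d=env.get_image("wrist"); np.savez('w2.npz',pos=s["position"],q=s["tool_rot"],**d)
cv2.imwrite('pics/w2.png',d["color"][...,::-1])
E
```

```text
time_s: 6.5
position: [0.5862, 0.1327, 0.067]
tool_rot: [0.002, 0.044, 0.999, 0.0]
contact_force: [-4.4, 0.6, 12.8]
grip_width: -0.0
finger_force: 6.6
```

View pics/w2.png

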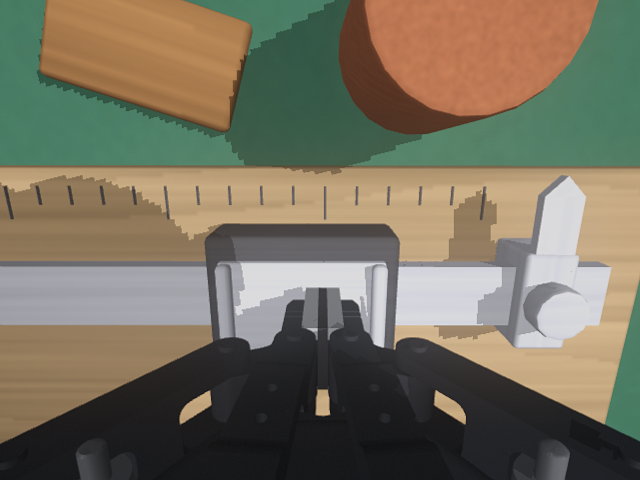

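The slider follows: the fingertips stay inside the flat, with the +y ridge at x≈380 and the block edge at 398. The stop face is at about 515, so roughly 49 mm is left.

```bash
python3 -m crank '{"offset":[[0,2,0],[0,5,0],[0,9,0],[0,13,0],[0,18,0],[0,23,0],[0,28,0],[0,33,0],[0,37,0],[0,40,0],[0,42,0],[0,43,0]],"spin":[0,0,0,0,0,0,0,0,0,0,0,0],"fingers":[1,1,1,1,1,1,1,1,1,1,1,1]}'
python3 -m crank '{"offset":[[0,1,0],[0,2,0],[0,3,0],[0,3,0]],"spin":[0,0,0,0],"fingers":[1,1,1,1]}'
```

```text
time_s: 7.75
position: [0.5901, 0.1755, 0.0671]
tool_rot: [0.002, 0.044, 0.999, 0.0]
contact_force: [-2.8, -1.0, 12.9]
grip_width: -0.0002
finger_force: 6.5
time_s: 8.15
position: [0.5903, 0.1785, 0.0671]
tool_rot: [0.002, 0.044, 0.999, 0.0]
contact_force: [-4.4, -0.1, 12.1]
grip_width: 0.0002
finger_force: 6.4
```

```bash
for i in 1 2; do python3 -m crank '{"offset":[[0,0.5,0],[0,1,0],[0,1.5,0],[0,1.5,0]],"spin":[0,0,0,0],"fingers":[1,1,1,1]}' | grep -E "posi|contact"; done
```

```text
position: [0.5904, 0.1798, 0.0671]
contact_force: [-3.1, -0.5, 12.4]
position: [0.5905, 0.1813, 0.067]
contact_force: [-4.3, -0.4, 12.3]
```

```bash
for i in 1 2; do python3 -m crank '{"offset":[[0,0.5,0],[0,1,0],[0,1,0]],"spin":[0,0,0],"fingers":[1,1,1]}' | grep -E "posi|contact"; done
python3 - <<'E'
from workcell import env
import cv2,numpy as np
d=env.get_image("wrist"); cv2.imwrite('pics/w3.png',d["color"][...,::-1])
E
```

```text
position: [0.5906, 0.1823, 0.067]
contact_force: [-4.2, -1.6, 13.6]
position: [0.5907, 0.1834, 0.0671]
contact_force: [-4.4, -0.7, 12.2]
```

View pics/w3.png

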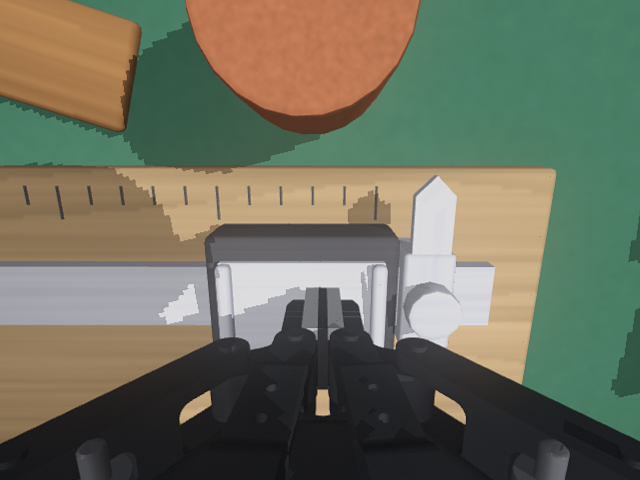

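The slider's edge at x≈398 is about 2 mm short of the stop's edge at about 403. I'll push on in half-millimetre steps.

```bash
for i in 1 2 3; do python3 -m crank '{"offset":[[0,0.4,0],[0,0.8,0],[0,0.8,0]],"spin":[0,0,0],"fingers":[1,1,1]}' | grep -E "posi|contact"; done
```

```text
position: [0.5908, 0.1841, 0.067]
contact_force: [-5.0, 0.2, 12.7]
position: [0.5909, 0.1849, 0.0671]
contact_force: [-5.1, -0.9, 13.1]
position: [0.5909, 0.1855, 0.0671]
contact_force: [-3.9, -1.5, 13.4]
```

```bash
for i in 1 2 3; do python3 -m crank '{"offset":[[0,0.4,0],[0,0.8,0],[0,0.8,0]],"spin":[0,0,0],"fingers":[1,1,1]}' | grep -E "posi|contact"; done
```

```text
position: [0.5909, 0.1856, 0.0671]
contact_force: [-4.2, -3.1, 13.9]
position: [0.591, 0.1857, 0.0671]
contact_force: [-5.6, -5.5, 13.5]
position: [0.5909, 0.1858, 0.067]
contact_force: [-4.9, -8.2, 13.6]
```

The slider has stopped at y≈0.1857 and the push force is rising, so it is against the stop. I'll ease off the push a little and lift straight up.

```bash
python3 -m crank '{"offset":[[0,-0.6,0],[0,-1.2,0],[0,-1.2,0],[0,-1.2,-1],[0,-1.2,-2.5],[0,-1.2,-4],[0,-1.2,-6],[0,-1.2,-9],[0,-1.2,-15],[0,-1.2,-35],[0,-1.2,-60],[0,-1.2,-80]],"spin":[0,0,0,0,0,0,0,0,0,0,0,0],"fingers":[1,1,1,1,1,1,1,1,1,1,1,1]}'
python3 -m crank '{"offset":[[0,0,-20],[0,0,-40],[0,0,-40]],"spin":[0,0,0],"fingers":[1,1,1]}'
python3 - <<'E'
from workcell import env
import cv2,numpy as np
d=env.get_image("wrist"); cv2.imwrite('pics/w4.png',d["color"][...,::-1])
E
```

```text
time_s: 12.6
position: [0.5899, 0.1869, 0.1448]
tool_rot: [-0.0, 0.044, 0.999, 0.0]
contact_force: [0.7, 0.1, 0.4]
grip_width: 0.0002
finger_force: 0.0
time_s: 12.9
position: [0.591, 0.1873, 0.1872]
tool_rot: [0.002, 0.044, 0.999, 0.001]
contact_force: [-0.1, 0.8, 0.3]
grip_width: -0.0
finger_force: 0.0
```

View pics/w4.png

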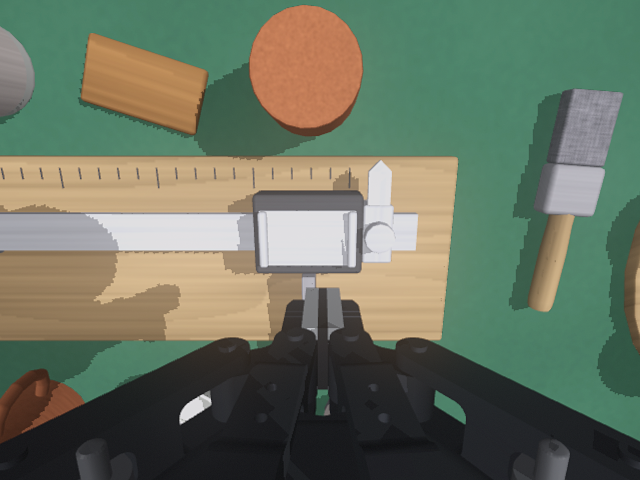

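The slider's edge (x≈363) meets the stop's edge, the plate is up, and everything around it is undisturbed.

```bash
python3 -c "
from workcell import env
print(env.job_done())"
```

```text
the job is handed in; nothing more can be done
None
```

The slider is against the index stop, the plate is back up and the robot is clear of everything; I handed the job in at about 13 s, and no verdict was returned.

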